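# Locate a drilling template on its pins

### The arm

A 6-joint arm with a two-finger parallel gripper is mounted at the origin on the work surface. World frame = base frame: x ahead of the robot, y to its left, z up, the work surface at z = 0. Lengths are in m, angles in rad, forces in N, time in s.
With the tool pointing down it reaches from about 0.25 to 0.725 m from the base axis. Payload 4 kg.
Tool frame: the origin (TCP) lies on the centre line of the jaws, within the pads' length; the fingertips stand 19 mm ahead of it and the grasp point (between the pads) is the TCP; x points along the fingers, z is the direction in which the jaws open and shut, and the axes are right-handed (so a half turn about x gives the same grasp; the last joint's range is limited). The gripper opens to 85 mm and grips with 20 to 120 N. Pads are 22 mm wide; open, the fingers measure 114 mm over their backs; the gripper's body (76 mm by 85 mm) begins 54 mm behind the grasp point. The pads swing forward as they close: fully open they stand 13 mm farther back than shut.
Start: joints at [1.336, 0.241, 0.005, 1.335, 0, 1.571], TCP at [0.116, 0.486, 0.25] pointing down, gripper open.
Joint ranges: [-2.72, 2.72], [-1.05, 1.87], [-1.09, 1.28], [-1.99, 2.15], [-1.42, 1.44], [-3.14, 3.14]. Speed limits (rad/s): [2.79, 2.79, 3.14, 3.14, 3.14, 3.14].

### API

Orientations are given as a unit quaternion [x, y, z, w].
In Python, from station import env gives the robot as it stands.
- The arm moves only by the tool servo_tool, never from a script. Its argument "steps" is a list of rows, each a list of 4 numbers: the shift along the tool's x, y, z in m, then the turn about the tool's x in degrees. In form: [[tx, ty, tz, roll], ...]. A call has 1 to 20 rows; each row is the pose to reach, as a shift and turn from the pose commanded when the call began, along the tool's axes at that moment; what a row does not reach only later rows make up. A row lasts 1/12 s, in which the tool goes at most 41.7 mm and 7.16 degrees, less where a joint would pass 70% of its speed; a pose out of reach is approached as far as the arm can. A call with a gripper value outside its range is refused whole. "gripper" is the finger opening in m, from 0 to 0.0854, set as the call begins (left out, the last holds). The fingers move at their own pace and stop on an object; the grip force is fixed at half the most. Time passes only in rows, so rows that repeat a pose let the fingers close. It gives the time, the measured TCP pose, the force and the opening at its end, in the units of the state.
- env.get_state(): the state, without advancing time (a new reading comes with each control period).
- env.capture(name): name is "scene" or "top" or "wrist"; returns (picture, depth): 420x560x3 uint8, red, green, blue; 420x560 float32, m along the optical axis (not along the pixel's ray), 0 where there is no reading.
- env.get_calibration(name): a dict with "fov_y" (degrees; the focal length in pixels is half the picture's height over the tangent of half this angle, whatever the lens; pixels are square), "cx", "cy" (the principal point, pixels), "k1" (the pictures are not rectified: a ray, as slopes to the right and down, at radius r is drawn at 1 + k1 r^2 times it, then the intrinsics apply), "R" (3x3) and "t" (3): a world point X has camera coordinates R X + t; the wrist camera has in their place "mount" (4x4, takes a point from camera to tool coordinates, whose origin is the TCP and whose axes are the tool frame's). Camera axes: x right, y down, z forward; pixel columns grow to the right and rows downward; lengths in m; the calibration is good to about 2 mm. A picture is of the moment at which its call begins: read the wrist's pose just before it. get_calibration takes no time and is no camera call.
- env.job_done(): hands the job in, once; it reports no verdict.
Trained networks look in the newest picture that a camera, given by its name, has taken for a name from the list of things; names that differ only in an ending like _2 or _b are one class to them, and where a whole thing is asked for, a point or a joint stands for the part that bears it (a point fixed in the world has none). Each returns a list of dicts, best first, with "conf" (0 to 1); they miss things now and then, are a little off and sometimes report something else, mostly with a low value. They report only what shows in the picture. A call takes as long as a camera call.
- env.look_for(camera, thing): "centre" ([column, row] in pixels, amid what is visible of it).
- env.silhouettes(camera, thing): "region" (420x560 bool, what is visible of it) and "centre" ([column, row] in pixels, amid what is visible of it).
The state is a dict: "time": time; "joint_pos": joint angles; "dq": joint speeds; "tau": joint torques, N m; "position": TCP position; "tcp_rot": TCP orientation; "ft_force": force on the tool from outside, world axes, zero at the start; "wrist_torque": the same for the moment, N m; "grip_width": finger opening in m.
Only numpy, scipy, OpenCV 4.12 (cv2) and the standard library are available. Lean on these libraries where they do the work, as an engineer would, in place of code of your own. Each camera call takes 0.05 s, during which the arm holds its last target. There are 200 camera calls.

### The job

The aluminium drilling template lies askew on top of the jig's two locating pins. Nudge it sideways with the fingertips, up to the jig's fence and along it, until its two larger holes drop over the two pins and it lies flat on the plywood bed, pressing it down from above if it does not go all the way by itself. Do not lift or stand up the template, and leave the wooden discs, tape, marker and pliers where they are.

Things in the scene. Friction and masses are not known exactly. Their poses are not given: they have to be found in the camera images.
- jig: Plywood jig fixed to the table: bed 200 mm along its x, 320 mm along its y, 18 mm thick. Origin: centre of the underside, on the table; z up, x pointing to the fence (away from the robot, within 0.35 rad of world x), y along the fence. Two steel pins stand on the bed; the template hides them at the start.
- fence (a point): Middle of the top edge of the fence's inner face, at jig x = +75 mm. The fence is a wooden strip 25 mm wide along the whole far edge of the bed, 22 mm higher than the bed (40 mm above the table). A dark line across its top lies opposite each pin.
- pin0 (a point): Top of the pin at jig x = +32 mm, y = +55 mm. Both pins: 10 mm diameter, 7 mm high above the bed (25 mm above the table), the last 5 mm a hemisphere.
- pin1 (a point): Top of the like pin at jig x = +32 mm, y = -55 mm.
- template: Loose aluminium plate, 120 mm (its x) by 180 mm (its y) by 8 mm, 0.3 to 0.55 kg. Origin: centre of its underside. Starts over both pins, up to 30 mm off along jig y, 14 to 24 mm short along jig x, turned up to 0.1 rad, tilted about 5 degrees: its long edge nearer the robot is on the bed, its fence side raised by the pins. A sideways push of about 4 to 12 N moves it. In place, see template_top.
- template_top (a point): Centre of the plate's upper face, 8 mm above its origin. In place the plate's x and y axes are parallel to the jig's, its centre is at jig x = +14 mm, y = 0, its underside on the bed (18 mm above the table), its top 26 mm above the table, its far edge 1 mm from the fence.
- hole0 (a point): Centre of the locating hole at template x = +18 mm, y = +55 mm, half-way through the plate; 13 mm diameter, right through; belongs over pin0. (Three 7 mm drill holes at template x = -30 mm have no part in this.)
- hole1 (a point): Centre of the like locating hole at template x = +18 mm, y = -55 mm; belongs over pin1.
- disc0: Bystander: solid wooden disc, 64 mm diameter, 36 mm high; origin under its centre.
- disc1: Bystander: solid wooden disc, 64 mm diameter, 36 mm high; origin under its centre.
- disc2: Bystander: solid wooden disc, 64 mm diameter, 36 mm high; origin under its centre.
- tape: Bystander: roll of masking tape lying flat, 90 mm outside diameter, 24 mm high; origin under its centre.
- marker: Bystander: lying marker pen, 126 mm long along its x, 16 mm thick; origin under its middle.
- pliers: Bystander: long-nose pliers lying flat, 15 mm high, jaws along +x to 72 mm, red handles along -x to 128 mm; origin at the pivot, on the table.

How it is judged:
By the outcome, as a careful person would: the job done as asked, in the order asked, and still so for the second after the job is handed in, with the robot touching nothing.
It also fails if it takes over 64 s, if anything falls off the work surface, if the arm or the gripper's body presses on something with over 40 N, if the wrist force passes 120 N, or if a joint passes its speed limit or range.

## Working session

There is one attempt and no reset: what is moved stays moved. The work goes in short steps, Python scripts to look and compute and a tool call to move; the robot and the scene stay as the last step left them, time stands still between calls to the robot, and variables do not carry over. Pictures are saved under pics/ and viewed, about 8 in all and at most 12, crops included, and the job is handed in when it is done.

Besides the shell and the picture viewer there is one more tool, called after ">>>" by a JSON object that holds its "api" and its "payload", one argument or row to a line. servo_tool: Moves the arm, as the interface text tells. Its arguments: {"type":"object","properties":{"steps":{"type":"array","items":{"type":"array","items":{"type":"number"}}},"gripper":{"type":"number"}},"required":["steps"]}

```bash
mkdir -p pics; ls; cat > h.py <<'E'
import numpy as np, cv2
from station import env
def K(c):
    f=210/np.tan(np.radians(c['fov_y'])/2); return f
def cam(name):
    s=env.get_state(); img,d=env.capture(name); c=env.get_calibration(name)
    if 'mount' in c:
        from scipy.spatial.transform import Rotation as R
        T=np.eye(4);T[:3,:3]=R.from_quat(s['tcp_rot']).as_matrix();T[:3,3]=s['position']
        M=T@np.array(c['mount']); Rw,tw=M[:3,:3],M[:3,3]
    else:
        Rw=np.array(c['R']).T; tw=-Rw@np.array(c['t'])
    return img,d,c,Rw,tw
def rays(c,uv):
    f=K(c); p=(np.atleast_2d(uv).astype(float)-[c['cx'],c['cy']])/f
    q=p.copy()
    for _ in range(10): q=p/(1+c['k1']*(q**2).sum(1,keepdims=True))
    return np.c_[q,np.ones(len(q))]
def at_z(C,uv,z):
    _,_,c,Rw,tw=C; r=rays(c,uv)@Rw.T; return tw+r*((z-tw[2])/r[:,2])[:,None]
def cloud(C):
    _,d,c,Rw,tw=C; v,u=np.mgrid[:420,:560]
    r=rays(c,np.c_[u.ravel(),v.ravel()])*d.reshape(-1,1)
    return (r@Rw.T+tw).reshape(420,560,3)
def proj(C,X):
    _,_,c,Rw,tw=C; p=(np.atleast_2d(X)-tw)@Rw; q=p[:,:2]/p[:,2:]
    return q*(1+c['k1']*(q**2).sum(1,keepdims=True))*K(c)+[c['cx'],c['cy']]
def save(n,img,s=1): cv2.imwrite('pics/'+n,cv2.resize(img[...,::-1],None,fx=s,fy=s,interpolation=cv2.INTER_CUBIC))
E
python3 - <<'E'
from h import *
s=env.get_state();print(s)
C=cam('top');save('top1.png',C[0],1.4)
for t in ['template','hole0','hole1','fence','disc0','tape','marker','pliers','jig']:
    for r in env.look_for('top',t)[:3]: print(t,r['conf'],np.round(r['centre'],1),np.round(at_z(C,[r['centre']],0.026),3))
print(C[3].round(3),C[4])
C=cam('scene');save('scene1.png',C[0],1.4)
E
```

```text
pics
{'time': 0.0, 'joint_pos': array([ 1.33601340e+00,  2.41425171e-01,  3.72228442e-03,  1.33519466e+00,
       -5.54794946e-06,  1.57080675e+00]), 'dq': array([-1.91877450e-03, -9.07475564e-04,  6.24649296e-05,  5.40287379e-04,
        1.04104088e-04,  5.97082202e-04]), 'tau': array([ 9.86292762e-04, -3.72318578e+01,  2.52407616e+01,  1.69426971e-02,
        5.98097904e-05, -4.89656145e-06]), 'position': array([0.11617989, 0.48570685, 0.24940608]), 'tcp_rot': array([-0.43845633,  0.55570375,  0.43753291,  0.55453976]), 'ft_force': array([ 0.42901044, -0.42830295, -0.54511239]), 'wrist_torque': array([ 0.0144191 , -0.01307667,  0.01175343]), 'grip_width': 0.08549243597768079}
template 0.69 [329.5 232.2] [[ 0.573 -0.053  0.026]]
hole0 0.86 [328.5 236.3] [[ 0.563 -0.05   0.026]]
hole1 0.86 [328.5 236.3] [[ 0.563 -0.05   0.026]]
fence 0.75 [304. 231.] [[0.577 0.006 0.026]]
disc0 0.98 [422.7 238.7] [[ 0.552 -0.27   0.026]]
disc0 0.78 [231.3 243.6] [[0.552 0.176 0.026]]
disc0 0.7 [297.1 169. ] [[0.727 0.017 0.026]]
marker 0.59 [349.8 179.2] [[ 0.699 -0.107  0.026]]
pliers 0.8 [105.8 258.8] [[0.525 0.465 0.026]]
jig 0.63 [306.  231.7] [[0.576 0.002 0.026]]
[[-0.028 -0.984  0.177]
 [-1.     0.025 -0.016]
 [ 0.012 -0.177 -0.984]] [0.39499132 0.08248263 1.27438232]
```

View pics/top1.png

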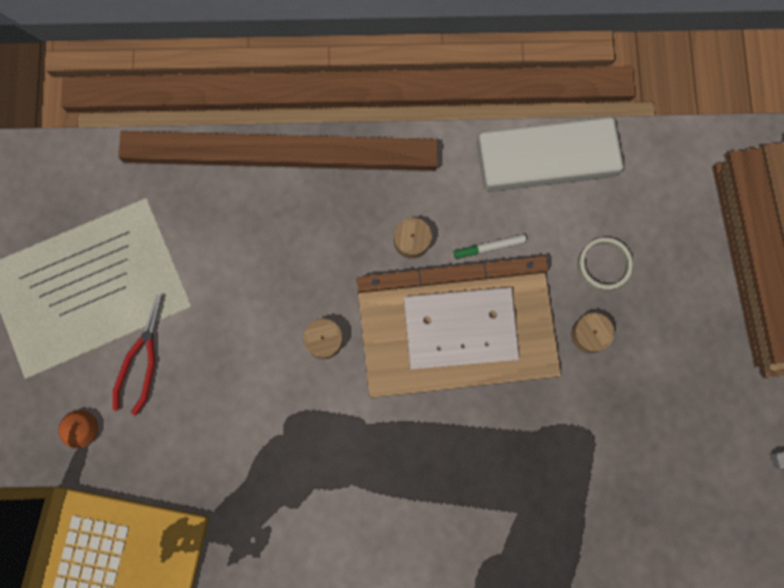

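View pics/scene1.png

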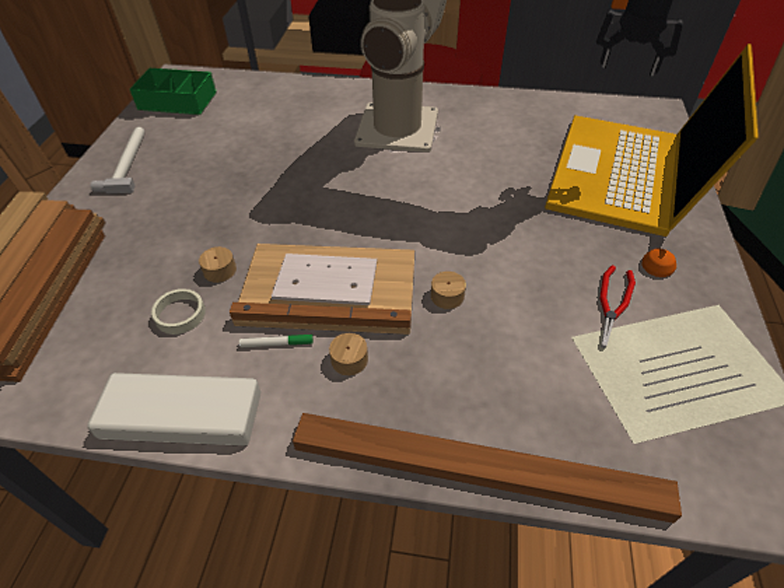

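The top view shows the jig with the fence's ends at (358,280) and (548,258) in the enlarged picture. The template is at (405–518, 288–369), shifted toward world −y. The discs, tape and marker lie beside the jig and behind it. Next I move the wrist camera over it.

```bash
cat >> h.py <<'E'
from scipy.spatial.transform import Rotation as Rot
def delta(p,yaw=None):
    """tool-frame shift to world p from measured pose; yaw: world direction (rad) of tool z wanted"""
    s=env.get_state(); R=Rot.from_quat(s['tcp_rot']).as_matrix()
    sh=R.T@(np.array(p)-s['position']); roll=0
    if yaw is not None:
        w=R.T@np.array([np.cos(yaw),np.sin(yaw),0]); roll=np.degrees(np.arctan2(-w[1],w[2]))
    return sh.round(4),round(roll,2)
E
python3 - <<'E'
from h import *
C=cam('top')
pts=np.array([[370,396],[560,374],[548,258],[358,280]])/1.4
print(at_z(C,pts[:2],.018),at_z(C,pts[2:],.04))
print(at_z(C,np.array([[405,297],[514,288],[518,361],[411,369]])/1.4,.028))
print(env.get_calibration('wrist'))
print(Rot.from_quat(env.get_state()['tcp_rot']).as_matrix().round(3))
for y in (0,-np.pi/2,np.pi/2): print(delta([.45,-.03,.3],y))
E
```

```text
[[ 0.46013029  0.10155068  0.018     ]
 [ 0.48787476 -0.21445693  0.018     ]] [[ 0.68061569 -0.20212322  0.04      ]
 [ 0.6510176   0.11682184  0.04      ]]
[[ 0.62249773  0.03916416  0.028     ]
 [ 0.63318624 -0.14434854  0.028     ]
 [ 0.51038247 -0.14404953  0.028     ]
 [ 0.50189178  0.03300171  0.028     ]]
{'fov_y': 58.65555221432207, 'cx': 277.2700090292658, 'cy': 210.13122218086667, 'k1': -0.0910604360021692, 'mount': array([[-6.68954915e-06, -2.67723048e-01,  9.63495911e-01,
        -1.23102388e-01],
       [-3.37071344e-04, -9.63495855e-01, -2.67723035e-01,
         6.76530625e-02],
       [ 9.99999943e-01, -3.26557808e-04, -8.37964148e-05,
         9.78048618e-05],
       [ 0.00000000e+00,  0.00000000e+00,  0.00000000e+00,
         1.00000000e+00]])}
[[ 0.    -0.973  0.233]
 [-0.     0.233  0.973]
 [-1.    -0.    -0.   ]]
(array([-0.0497, -0.4446, -0.4245]), np.float64(76.55))
(array([-0.0497, -0.4446, -0.4245]), np.float64(166.55))
(array([-0.0497, -0.4446, -0.4245]), np.float64(-13.45))
```

>>> {"api": "servo_tool", "payload": {
  "steps": [
    [0,-0.01,-0.008,-0.5],
    [0,-0.03,-0.024,-1],
    [0,-0.055,-0.044,-2],
    [0,-0.083,-0.066,-3],
    [0,-0.112,-0.088,-4],
    [0,-0.142,-0.112,-5],
    [0,-0.172,-0.136,-6],
    [0,-0.202,-0.16,-7],
    [0,-0.232,-0.184,-8],
    [0,-0.262,-0.207,-9],
    [0,-0.292,-0.23,-10],
    [0,-0.322,-0.254,-11],
    [0,-0.352,-0.278,-12],
    [0,-0.382,-0.301,-13],
    [0,-0.412,-0.325,-14],
    [0,-0.442,-0.348,-15],
    [0,-0.472,-0.372,-16],
    [0,-0.5,-0.394,-17],
    [0,-0.523,-0.412,-18],
    [0,-0.537,-0.423,-18.6]
  ],
  "gripper": 0
}}

```text
time: 2.27
position: [0.5418, -0.0529, 0.25]
tcp_rot: [0.522, -0.478, -0.521, -0.478]
ft_force: [0.6, 0.3, -0.1]
grip_width: 0.0002
```

```bash
python3 - <<'E'
from h import *
s=env.get_state();print(s['time'],s['position'],s['joint_pos'].round(2),s['grip_width'])
C=cam('wrist');save('w1.png',C[0],1.4)
for t in ['template','hole0','hole1','fence','jig']:
    for r in env.look_for('wrist',t)[:2]: print(t,r['conf'],np.round(r['centre'],1),np.round(at_z(C,[r['centre']],0.028),3))
np.save('w1.npy',C[0])
E
```

```text
2.2667 [ 0.54183045 -0.05290603  0.24998675] [-0.1   0.33  0.12  1.37 -0.   -0.18] 0.00022249056014507056
template 0.62 [497.9 217.9] [[0.559 0.169 0.028]]
hole0 0.87 [272.3 200.8] [[ 0.561 -0.056  0.028]]
hole1 0.87 [272.3 200.8] [[ 0.561 -0.056  0.028]]
fence 0.8 [278.6 177.1] [[ 0.538 -0.052  0.028]]
jig 0.92 [278.1 176. ] [[ 0.537 -0.053  0.028]]
```

View pics/w1.png

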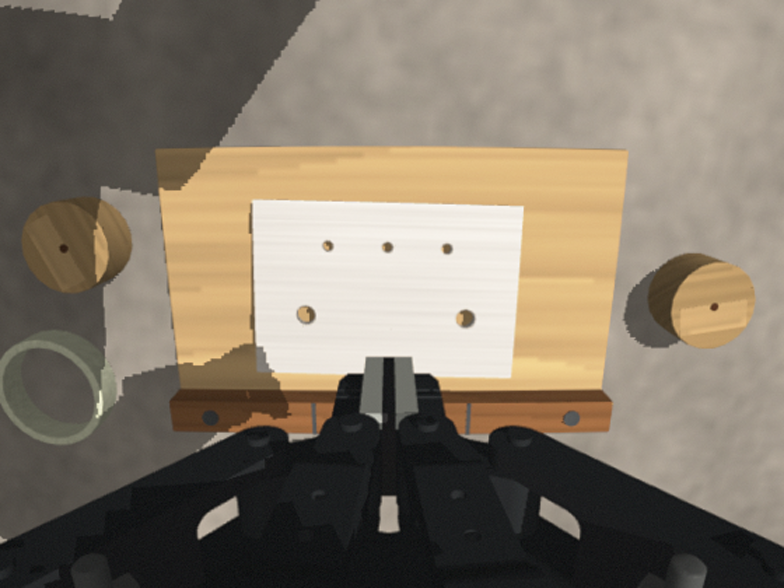

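```bash
cat >> h.py <<'E'
def fit2(m,w):
    m=np.array(m)/1e3;w=np.array(w)[:,:2];mc=m.mean(0);wc=w.mean(0);a=m-mc;b=w-wc
    th=np.arctan2((a[:,0]*b[:,1]-a[:,1]*b[:,0]).sum(),(a*b).sum()); c,s=np.cos(th),np.sin(th);R=np.array([[c,-s],[s,c]])
    t=wc-R@mc; return th,R,t,np.round((m@R.T+t-w)*1e3,1)
E
python3 - <<'E'
from h import *
C=cam('wrist'); P=cloud(C)
z=lambda uv,zz: at_z(C,np.array(uv)/1.4,zz)
wj=np.r_[z([[157,149],[628,150]],.018),z([[314,403],[468,403],[172,403],[610,402]],.04)]
print(wj.round(4))
th,R,t,e=fit2([[-100,-160],[-100,160],[75,-55],[75,55],[75,-160],[75,160]],wj);print('jig',th,t,e.tolist())
wt=np.r_[z([[252,200],[523,206]],.026),z([[257,371],[512,378]],.0365),z([[306,314],[465,318]],.0328),z([[328,246],[387,247],[447,248]],.0285)]
tt,R2,t2,e=fit2([[-60,-90],[-60,90],[60,-90],[60,90],[18,-55],[18,55]],wt[:6]);print('tmpl',tt,t2,e.tolist(),wt[6:].round(4))
print('tmpl in jig mm',(R.T@(t2-t))*1e3,'rot',tt-th)
for u,v in [(260,220),(400,220),(515,220),(270,360),(345,340),(500,365),(200,200)]: print(u,v,P[int(v/1.4),int(u/1.4)].round(4))
np.savez('jig.npz',th=th,t=t)
E
```

```text
[[ 0.4837 -0.2098  0.018 ]
 [ 0.4557  0.1052  0.018 ]
 [ 0.6484 -0.0918  0.04  ]
 [ 0.6386  0.0165  0.04  ]
 [ 0.6589 -0.1939  0.04  ]
 [ 0.6299  0.1189  0.04  ]]
jig 0.08873884139800614 [ 0.56926248 -0.04398274] [[0.2, -2.4], [-0.2, 1.3], [0.4, -0.3], [0.4, 1.0], [-0.7, -2.8], [-0.1, 3.1]]
tmpl 0.0664603696569276 [ 0.56449537 -0.04820786] [[-1.2, 0.1], [-0.9, 0.4], [1.1, -0.6], [-0.1, -0.1], [0.8, -0.5], [0.4, 0.6]] [[ 0.5378 -0.0896  0.0285]
 [ 0.535  -0.0503  0.0285]
 [ 0.532  -0.0103  0.0285]]
tmpl in jig mm [-5.12279454 -3.7860221 ] rot -0.02227847174107854
260 220 [ 0.5246 -0.1371  0.0258]
400 220 [ 0.5165 -0.044   0.0257]
515 220 [0.5093 0.0324 0.0258]
270 360 [ 0.6213 -0.126   0.0335]
345 340 [ 0.6012 -0.074   0.0321]
500 365 [0.6098 0.0362 0.0335]
200 200 [ 0.515  -0.1812  0.0169]
```

The wrist view shows the template at jig (−5, −4) mm, turned −0.022 rad. Its large holes are at (306,314) and (465,318), the near edge is at row 203, and the fence marks are at columns 314 and 468. I'll push the near edge with both fingers open, which will also square it.

```bash
cat >> h.py <<'E'
try:
    J=np.load('jig.npz'); th=float(J['th']);c_,s_=np.cos(th),np.sin(th); RJ=np.array([[c_,-s_],[s_,c_]])
    def jp(x,y,z): return np.r_[RJ@[x/1e3,y/1e3]+J['t'],z]
    def tj(p): return (RJ.T@(np.array(p)[:2]-J['t'])*1e3).round(2)
except Exception: pass
E
python3 - <<'E'
from h import *
print(delta(jp(-82,-4,.055),th+np.pi/2))
E
```

```text
(array([ 0.1955,  0.0519, -0.0015]), np.float64(0.14))
```

>>> {"api": "servo_tool", "payload": {
  "steps": [
    [0.005,0.008,0,0],
    [0.015,0.02,0,0.1],
    [0.035,0.035,-0.001,0.1],
    [0.06,0.046,-0.0015,0.1],
    [0.085,0.052,-0.0015,0.1],
    [0.11,0.052,-0.0015,0.1],
    [0.135,0.052,-0.0015,0.1],
    [0.16,0.052,-0.0015,0.1],
    [0.18,0.052,-0.0015,0.1],
    [0.19,0.052,-0.0015,0.1],
    [0.1955,0.052,-0.0015,0.1],
    [0.1955,0.052,-0.0015,0.1],
    [0.1955,0.052,-0.0015,0.1]
  ],
  "gripper": 0.085
}}

```text
time: 3.7
position: [0.4892, -0.0559, 0.0557]
tcp_rot: [0.522, -0.477, -0.521, -0.478]
ft_force: [0.2, -0.1, 0.4]
grip_width: 0.0851
```

```bash
python3 - <<'E'
from h import *
s=env.get_state();print(tj(s['position']),s['position'],s['ft_force'],s['grip_width'])
C=cam('wrist');save('w2.png',C[0],1.4)
E
```

```text
[-80.83  -4.82] [ 0.48917804 -0.05594304  0.05570909] [ 0.2462166  -0.08270227  0.36921258] 0.08507254748289317
```

View pics/w2.png

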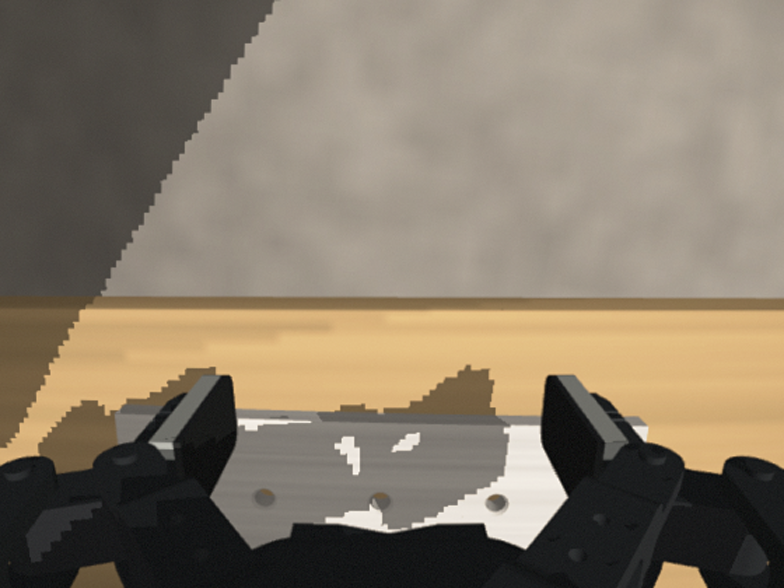

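```bash
python3 - <<'E'
from h import *
C=cam('wrist')
x,y=tj(env.get_state()['position'])
for dx in (-11,11):
  for dy in (-43,43):
    for dz in (6,10): print(dx,dy,dz,(proj(C,[jp(x+dx,y+dy,.0557-dz/1e3)])*1.4).round())
print('near edge',(proj(C,[jp(-65,-4,.026)])*1.4).round(),'bed edge',(proj(C,[jp(-100,0,.018)])*1.4).round())
E
```

```text
-11 -43 6 [[229. 368.]]
-11 -43 10 [[233. 362.]]
-11 43 6 [[547. 368.]]
-11 43 10 [[543. 362.]]
11 -43 6 [[236. 440.]]
11 -43 10 [[240. 432.]]
11 43 6 [[540. 440.]]
11 43 10 [[536. 432.]]
near edge [[391. 414.]] bed edge [[404. 304.]]
```

>>> {"api": "servo_tool", "payload": {
  "steps": [
    [0.005,0.001,0,0],
    [0.012,0.001,0,0],
    [0.018,0.001,0,0],
    [0.023,0.001,0,0],
    [0.027,0.001,0,0],
    [0.029,0.001,0,0],
    [0.029,0.001,0,0]
  ]
}}

```text
time: 4.38
position: [0.4869, -0.0563, 0.025]
tcp_rot: [-0.521, 0.478, 0.522, 0.477]
ft_force: [-0.0, -0.7, -0.1]
grip_width: 0.0849
```

>>> {"api": "servo_tool", "payload": {
  "steps": [
    [0.0005,0,0,0],
    [0.001,0,0,0],
    [0.0015,0,0,0],
    [0.002,0,0,0],
    [0.002,0,0,0]
  ]
}}

```text
time: 4.8
position: [0.4878, -0.0563, 0.0241]
tcp_rot: [0.522, -0.477, -0.521, -0.478]
ft_force: [-0.3, -0.3, 0.0]
grip_width: 0.085
```

>>> {"api": "servo_tool", "payload": {
  "steps": [
    [0,-0.001,0,0],
    [0,-0.002,0,0],
    [0,-0.003,0,0],
    [0,-0.004,0,0],
    [0,-0.005,0,0],
    [0,-0.006,0,0],
    [0,-0.007,0,0],
    [0,-0.008,0,0],
    [0,-0.009,0,0],
    [0,-0.01,0,0]
  ]
}}

```text
time: 5.63
position: [0.4892, -0.0561, 0.024]
tcp_rot: [-0.518, 0.482, 0.525, 0.474]
ft_force: [-12.4, -1.2, 14.9]
grip_width: 0.0853
```

>>> {"api": "servo_tool", "payload": {
  "steps": [
    [0,-0.001,0,0],
    [0,-0.002,0,0],
    [0,-0.003,0,0],
    [0,-0.004,0,0],
    [0,-0.005,0,0],
    [0,-0.006,0,0],
    [0,-0.007,0,0],
    [0,-0.008,0,0]
  ]
}}

```text
time: 6.3
position: [0.4977, -0.0555, 0.0239]
tcp_rot: [-0.518, 0.482, 0.525, 0.474]
ft_force: [-21.1, -3.6, 25.7]
grip_width: 0.0844
```

```bash
python3 - <<'E'
from h import *
s=env.get_state();print(tj(s['position']),s['position'],s['ft_force'],s['wrist_torque'],s['joint_pos'].round(3))
E
```

```text
[-72.28  -5.13] [ 0.49772327 -0.05550243  0.02391172] [-21.0705109   -3.64908909  25.65498929] [-0.57855577  4.46803662  0.11207232] [-0.109  0.47  -0.313  0.801 -0.004 -0.196]
```

```bash
python3 - <<'E'
from h import *
C=cam('wrist');save('w3.png',C[0],1.4)
s=env.get_state();print(Rot.from_quat(s['tcp_rot']).as_matrix().round(3))
E
```

```text
[[-0.015 -0.996 -0.087]
 [-0.002 -0.087  0.996]
 [-1.     0.015 -0.001]]
```

View pics/w3.png

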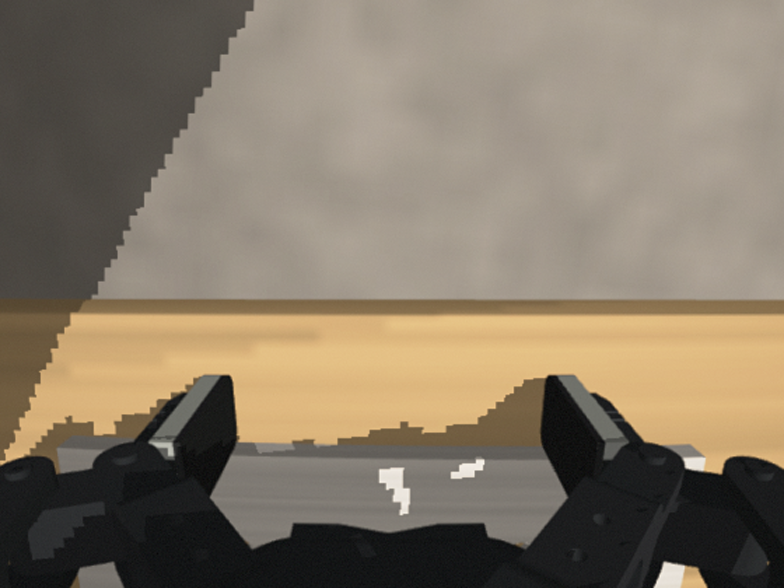

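The near edge is at row 445, level with the pad fronts, so the fingers are pushing the plate's edge. The 25 N upward force suggests the tips are rubbing on the bed, so I'll raise 2 mm.

>>> {"api": "servo_tool", "payload": {
  "steps": [
    [-0.001,0,0,0],
    [-0.002,0,0,0],
    [-0.002,0,0,0],
    [-0.002,0,0,0]
  ]
}}

```text
time: 6.68
position: [0.5053, -0.0546, 0.0254]
tcp_rot: [-0.521, 0.478, 0.522, 0.477]
ft_force: [-2.3, 0.2, -1.6]
grip_width: 0.0848
```

```bash
python3 - <<'E'
from h import *
s=env.get_state();print(tj(s['position']),s['position'],s['ft_force'],s['wrist_torque'])
C=cam('wrist');P=cloud(C)
print(at_z(C,np.array([[60,443],[705,447]])/1.4,.026))
for uv in ([60,443],[705,447]): print(tj(at_z(C,np.array([uv])/1.4,.026)[0]))
E
```

```text
[-64.64  -4.96] [ 0.50532047 -0.05464776  0.02538523] [-2.27014929  0.19194836 -1.55025787] [-0.09266894  0.37528122  0.02601813]
[[ 0.52263996 -0.1447168   0.026     ]
 [ 0.50806457  0.03405721  0.026     ]]
[-55.37 -96.21]
[-54.04  83.16]
```

>>> {"api": "servo_tool", "payload": {
  "steps": [
    [0,-0.001,0,0],
    [0,-0.002,0,0],
    [0,-0.003,0,0],
    [0,-0.004,0,0],
    [0,-0.005,0,0],
    [0,-0.006,0,0],
    [0,-0.006,0,0]
  ]
}}

```text
time: 7.32
position: [0.5127, -0.0542, 0.0263]
tcp_rot: [0.522, -0.477, -0.521, -0.478]
ft_force: [0.6, -0.0, 0.6]
grip_width: 0.0851
```

>>> {"api": "servo_tool", "payload": {
  "steps": [
    [0,-0.001,0,0],
    [0,-0.002,0,0],
    [0,-0.003,0,0],
    [0,-0.003,0,0]
  ]
}}

```text
time: 7.65
position: [0.5133, -0.0541, 0.0257]
tcp_rot: [-0.521, 0.478, 0.522, 0.477]
ft_force: [-4.4, -1.1, 3.9]
grip_width: 0.0849
```

```bash
python3 - <<'E'
from h import *
s=env.get_state();print(tj(s['position']),s['position'],s['ft_force'],s['wrist_torque'])
E
```

```text
[-56.6   -5.08] [ 0.51333989 -0.05406096  0.02568918] [-4.37648761 -1.11249972  3.94708706] [-0.26442078  0.84361374 -0.06939165]
```

>>> {"api": "servo_tool", "payload": {
  "steps": [
    [0,-0.0005,0,0],
    [0,-0.001,0,0],
    [0,-0.0015,0,0],
    [0,-0.002,0,0],
    [0,-0.002,0,0]
  ]
}}

```text
time: 8.07
position: [0.5151, -0.0538, 0.0256]
tcp_rot: [-0.521, 0.478, 0.522, 0.477]
ft_force: [-5.1, -0.6, 3.9]
grip_width: 0.0851
```

```bash
python3 - <<'E'
from h import *
s=env.get_state();print(tj(s['position']),s['position'],s['ft_force'],s['wrist_torque'])
E
```

```text
[-54.8  -5. ] [ 0.51512289 -0.05382024  0.02565   ] [-5.13791538 -0.56860683  3.9126726 ] [-0.17760386  0.96126679 -0.03573755]
```

>>> {"api": "servo_tool", "payload": {
  "steps": [
    [0,0.003,0,0],
    [0,0.007,0,0],
    [-0.005,0.01,0,0],
    [-0.015,0.01,0,0],
    [-0.03,0.01,0,0],
    [-0.05,0.005,0,0],
    [-0.075,-0.005,0,0],
    [-0.1,-0.015,0,0],
    [-0.125,-0.025,0,0],
    [-0.15,-0.03,0,0],
    [-0.17,-0.03,0,0],
    [-0.18,-0.03,0,0],
    [-0.18,-0.03,0,0],
    [-0.18,-0.03,0,0]
  ],
  "gripper": 0
}}

```text
time: 9.23
position: [0.5463, -0.051, 0.2055]
tcp_rot: [0.522, -0.477, -0.522, -0.478]
ft_force: [0.2, -0.2, -0.1]
grip_width: 0.0004
```

```bash
python3 - <<'E'
from h import *
s=env.get_state();print(tj(s['position']),s['position'],s['ft_force'])
C=cam('wrist');save('w4.png',C[0],1.4);P=cloud(C)
np.savez('w4.npz',P=P,Rw=C[3],tw=C[4])
E
```

```text
[-23.49  -4.99] [ 0.54630634 -0.05103458  0.20548853] [ 0.16309117 -0.17341151 -0.07140144]
```

View pics/w4.png

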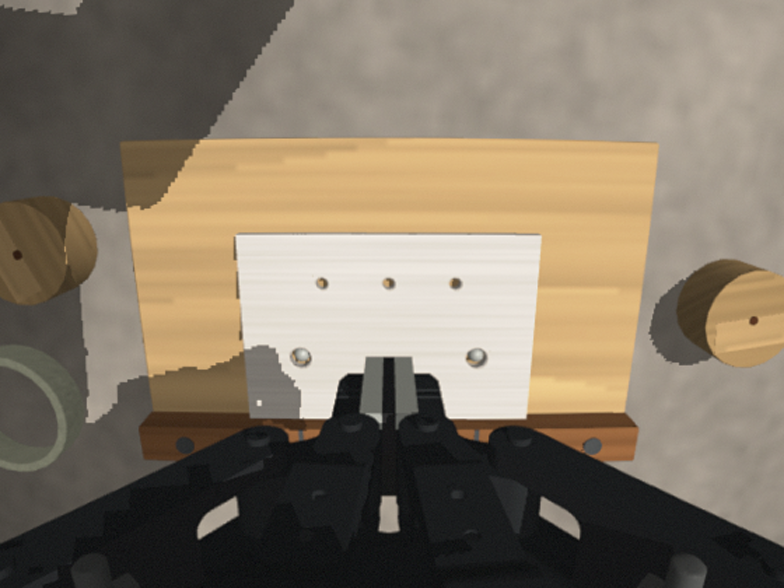

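Steel now shows in both holes, at (301,357) and (477,357), close to opposite the fence marks at columns 301 and 477. Next I check the plate's height and hole centring.

```bash
python3 - <<'E'
from h import *
C=cam('wrist');P=cloud(C)
g=lambda u,v: np.median(P[int(v/1.4)-3:int(v/1.4)+4,int(u/1.4)-3:int(u/1.4)+4].reshape(-1,3),axis=0)
for u,v in [(255,250),(390,250),(520,250),(265,335),(515,335),(320,400),(255,410),(512,405),(190,250),(590,250),(180,385),(590,385)]: p=g(u,v);print(u,v,tj(p),p[2].round(4))
z=lambda uv,zz:[tj(q).tolist() for q in at_z(C,np.array(uv)/1.4,zz)]
print('near corners',z([[236,235],[541,235]],.026),'far',z([[250,418],[527,418]],.03))
print('bed',z([[120,143],[658,143]],.018),'marks',z([[301,430],[477,430]],.04))
im=C[0]; a=im[240:272,200:232];b=im[240:272,324:356]
cv2.imwrite('pics/w5.png',cv2.resize(np.hstack([a,b])[...,::-1],None,fx=12,fy=12,interpolation=cv2.INTER_CUBIC))
E
```

```text
255 250 [-35.59 -83.33] 0.0253
390 250 [-35.64  -4.16] 0.0256
520 250 [-35.76  72.46] 0.0254
265 335 [ 17.46 -80.81] 0.0255
515 335 [17.53 72.34] 0.0255
320 400 [ 60.91 -48.79] 0.0254
255 410 [ 68.2  -90.86] 0.0255
512 405 [65.53 74.  ] 0.0256
190 250 [ -34.55 -125.95] 0.0174
590 250 [-34.42 117.85] 0.0176
180 385 [  55.95 -142.48] 0.0171
590 385 [ 56.05 127.73] 0.0176
near corners [[-44.42, -93.77], [-44.24, 84.7]] far [[72.5, -93.19], [72.73, 83.92]]
bed [[-98.41, -162.05], [-98.13, 153.8]] marks [[75.04, -58.93], [75.19, 50.24]]
```

View pics/w5.png

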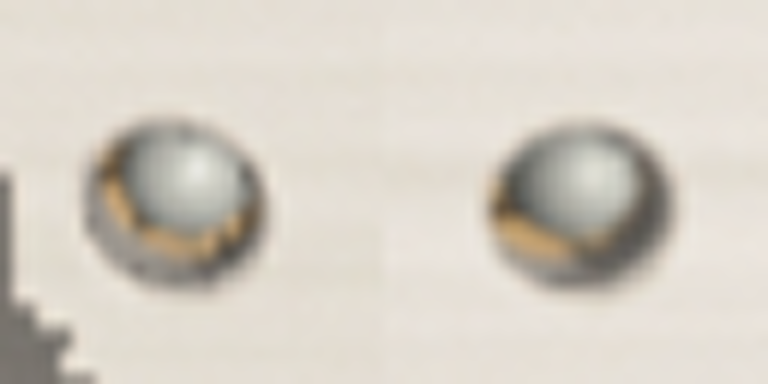

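The steel domes fill both holes, with the holes' rims around them. The plate's top reads 25.3–25.6 mm at all 8 points and the bed 17.1–17.6 mm, so it lies flat and needs no pressing. The robot is clear, so I'm handing in.

```bash
python3 -c "
from h import *
print(env.get_state()['time'],env.job_done())"
```

```text
the job is handed in; nothing more can be done
9.3333 None
```

The template is seated on both pins and lies flat on the plywood bed. I handed the job in at 9.3 s, with the arm clear of everything.

**What I did:** I pushed the template's near edge toward the fence with both open fingertips, which squared it to the fence. It dropped over the pins during that push, so I did not need to slide it along the fence or press it down.

**Last checks:**
- **Holes:** The wrist picture shows a pin inside each of the two larger holes.
- **Flatness:** Depth readings put the plate's top at 25.3–25.6 mm at all eight points I checked, with no tilt left. The bed reads 17.1–17.6 mm, so the plate stands about 8 mm above it, which is its own thickness.
- **Alignment:** The near and far edges are parallel to the jig within about 2 mrad, and the plate's centre along the fence is within about 0.5 mm of the midpoint between the fence marks.

**What disagreed:**
- **Jig position:** My first estimate was about 4 mm off along the fence, so I judged that direction against the fence marks instead.
- **Far edge:** It read about 2 mm from the fence instead of 1 mm. I calculated that reading at 30 mm height when the edge is really at 26 mm, so it is only rough.
- **Bed contact:** Early in the push the fingertips rubbed the bed, with about 25 N upward on the tool and 21 N sideways. I raised them 2 mm and the forces dropped to about 5 N.

I did not check the discs, tape, marker and pliers again one by one. The arm never went near them at low height.

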